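# Set the washed duck eggs to drip over the tilting bin

## Robot

A 6-joint arm with a two-finger parallel gripper is mounted at the origin on the work surface. World frame = base frame: x ahead of the robot, y to its left, z up, the work surface at z = 0. Lengths are in mm, angles in rad, forces in N, time in s.
With the tool pointing down it reaches from about 375 to 900 mm from the base axis. Payload 3.1 kg.
Tool frame: the origin (TCP) lies midway between the tips of the shut fingers; the grasp point (between the pads) lies arm.grip_depth behind it (arm.grip_depth is the distance from the TCP to the grasp point, in mm); y points along the fingers, x is the direction in which the jaws open and shut, and the axes are right-handed (so a half turn about y gives the same grasp; the last joint's range is limited). The gripper opens to 87 mm and grips with 3 to 60 N. Pads are 19 mm wide; open, the fingers measure 117 mm over their backs; the gripper's body (75 mm by 190 mm) begins 51 mm behind the grasp point.
Start: joints at [1.071, 0.527, 1.433, -0, 1.181, -0.178], TCP at [197.037, 593.104, 222.548] pointing down, gripper open.
Joint ranges: [-3.08, 3.08], [-0.75, 2.2], [0.22, 2.44], [-1.43, 4.57], [0, 2.65], [-2.85, 2.85]. Speed limits (rad/s): [2.79, 2.79, 3.14, 3.14, 3.14, 3.14].

## Interface

Orientations are given as a rotation vector (axis times angle).
In Python, from station import arm gives the robot as it stands. The module is installed in compiled form; this text tells all that it offers.
- The arm moves only by the tool move_arm, never from a script. Its argument "increments" is text: rows parted by semicolons, each of 7 numbers parted by spaces: the turn, a rotation vector about the tool's x, y, z in degrees, then the shift along the tool's x, y, z in cm, then the closure, from -1 (fully open) to 1 (shut). A call has 1 to 12 rows; each row shifts and turns the commanded pose from where the row before left it, along the tool's axes as they then stand; what a row does not reach is not made up. A row lasts 1/12 s, in which the tool goes at most 41.7 mm and 7.16 degrees, less where a joint would pass 70% of its speed; a pose out of reach is approached as far as the arm can. A call is refused whole if a number of a shift passes 4.17 or a number of a turn 7.16, either way. A call with a gripper value outside its range is refused whole. The fingers move at their own pace and stop on an object; "squeeze" is the grip in N (left out, the last holds). Time passes only in rows, so rows that do not move let the fingers close. It gives the time, the measured TCP pose, the force and the opening at its end, in the units of the state.
- arm.observe(): the state, without advancing time (a new reading comes with each control period).
- arm.snapshot(name): name is "side" or "top"; returns the picture (420x560x3 uint8, red, green, blue); there is no depth.
- arm.camera_model(name): a dict with "camera_matrix" (3x3 intrinsics, pixels), "k1" (the pictures are not rectified: a ray, as slopes to the right and down, at radius r is drawn at 1 + k1 r^2 times it, then the intrinsics apply), "R" (3x3) and "t" (3): a world point X has camera coordinates R X + t. Camera axes: x right, y down, z forward; pixel columns grow to the right and rows downward; lengths in mm; the calibration is good to about 2 mm. A picture is of the moment at which its call begins. camera_model takes no time and is no camera call.
- arm.close_job(): hands the job in, once; it reports no verdict.
The state is a dict: "time": time; "joints": joint angles; "qd": joint speeds; "tau": joint torques, N m; "ee_pos": TCP position; "tcp_rot": TCP orientation; "wrist_force": force on the tool from outside, world axes, zero at the start; "moment": the same for the moment, N m; "gripper_width": opening from 0.0 (shut) to 1.0 (fully open).
Only numpy, scipy, OpenCV 4.12 (cv2) and the standard library are available. Lean on these libraries where they do the work, as an engineer would, in place of code of your own. Each camera call takes 0.05 s, during which the arm holds its last target.

## Task

The washed duck eggs have to drip over the galvanized tilting bin: slide their blue tray off the green linoleum onto the bin's two side flanges, without lifting it or upsetting the eggs. Then nudge it along the flanges until the bin hangs level on its pivot pin, with the tray lying flat on both flanges and clear of the table, and leave it so. Do not disturb the safety glasses, egg cup, spoon and funnel, nor the ballast brick in the bin.

Things in the scene. Friction and masses are not known exactly. Their poses are not given: they have to be found in the camera images.
- tray: Blue plastic egg-washing tray, 162 mm (x) by 148 mm (y), 32 mm high, flat slatted underside. Origin: centre of the underside, z up; x points away from the robot within 0.35 rad. Floor, walls and two partitions are 4 mm thick, tops 32 mm above the underside. Its balance point is off its centre towards the eggs, by 10 to 30 mm; the weights differ from time to time.
- lane (a point): Centre of the floor (4 mm above the underside) of the tray's middle lane, axes as the tray's. The lane lies between the two partitions: 46 mm wide (x) by 140 mm long (y), 28 mm deep, always empty: room for fingertips to hook, push or turn the tray. The outer lanes, 50 mm wide, centres 52 mm to either side, each hold a lift-out rack.
- egg_rack: White plastic rack, 47 x 137 x 14 mm, lying in one outer lane of the tray and carrying both duck eggs. Origin: centre of its underside. From time to time it is in the lane nearer the robot or in the farther one.
- empty_rack: The same white rack without eggs, in the other outer lane. Origin: centre of its underside.
- egg1_center (a point): Centre of a pale green duck egg, 66 mm long and 47 mm thick, loose, lying along the tray's y axis in its opening of the egg rack; its top is about 57 mm above the tray's underside.
- egg2_center (a point): Centre of the second duck egg, like the first.
- bin (a joint): Tilt of the galvanized bin about its pivot pin, rad: 0 level, positive with the far (+x) end down, negative with the near end (robot side) down, stops at -0.15 and +0.15. Before loading it hangs within 0.12 rad of level, as the brick lies. Loaded, it tips to the heavier side of the pin, about 0.01 rad per mm of tray shift near balance, and settles in about a second.
- bin_mid (a point): Midway between the tops of the bin's two side flanges, 12 mm straight above the pivot pin when level. Axes turn with the bin: x along the flanges away from the robot (within 0.06 rad), y along the pin, z up. Level, the flange tops are 10 mm below the linoleum. Between them the bin is open, 95 mm deep; its end walls are 15 mm lower than the flanges.
- flange_left (a point): Near end (robot side), on the top middle, of the left (+y) flange: a flat ledge 10 mm wide (y) and 190 mm long (x), from 95 mm before to 95 mm beyond the pivot pin. The green linoleum ends at x = 0.537 in the robot's frame, 30 to 50 mm before the flanges begin. The bearing uprights outside the flanges stay below their tops.
- flange_right (a point): The same point of the right (-y) flange, 124 mm from the left one.
- glasses: Amber safety glasses with black frame, arms folded, 142 mm wide, 50 mm deep, 44 mm high, standing on the linoleum; origin under its middle, 20 mm behind the lenses. Leave alone.
- egg_cup: Chipped white ceramic egg cup, 54 mm across, 66 mm high, upright; origin under its centre. Leave alone.
- spoon: Brown horn spoon, 160 mm long, lying on the linoleum; origin near its middle, on the underside. Leave alone.
- funnel: Tin funnel standing mouth down, 96 mm across, 115 mm high; origin under its centre. Leave alone.
- brick: Half a red brick, 60 x 90 x 35 mm, lying loose on the bin's floor as ballast, up to 15 mm off the pin to one side or the other; its weight differs from time to time. Origin: centre of its underside. Leave alone.
Not all that is in view belongs to the job. There is more than one size of the tray; the one meant has the size given above.

How it is judged (in metres and radians):
At the end, for the whole second after the job is handed in: The tray rests flat on both flanges of the bin (its underside within 5 mm of the flange tops and parallel to them within 0.04 rad), off the table, the eggs still in their rack in the tray, and the bin hangs level within 0.05 rad (about 3 degrees), all at rest (value of joint bin between -0.05 and 0.05 rad and angle between the z axis of tray and the z axis of bin_mid, either way round below 0.04 rad and z of tray in the frame of bin_mid between -0.005 and 0.005 m and contact force between tray and bin above 1 N and contact force between tray and table below 0.2 N and distance between each of egg1_center, egg2_center and egg_rack below 0.06 m and distance between egg_rack and tray below 0.065 m and linear speed of tray below 0.02 m/s and velocity of joint bin between -0.05 and 0.05 rad/s); the robot touches nothing.
It fails at once if the tray is lifted (its centre more than 40 mm above the linoleum) (height (world z) of tray above 0.04 m).
It fails at once if the tray is tipped by more than 0.35 rad or falls (angle between tray's own z axis and vertical above 0.35 rad or height (world z) of tray below -0.05 m).
It fails at once if an egg leaves its rack (distance between any of egg1_center, egg2_center and egg_rack above 0.06 m).
It fails at once if the glasses, egg cup, spoon or funnel are moved by more than 15 mm (distance of any of glasses, egg_cup, spoon, funnel from where it was at the start of the episode above 0.015 m).
It fails at once if the ballast brick is taken out or shifted (moved by more than 35 mm) (distance of brick from where it was at the start of the episode above 0.035 m).
It also fails if it takes over 64 s, if anything falls off the work surface, if the arm or the gripper's body presses on something with over 40 N, if the wrist force passes 120 N, or if a joint passes its speed limit or range.

## Working session

There is one attempt and no reset: what is moved stays moved. The work goes in short steps, Python scripts to look and compute and a tool call to move; the robot and the scene stay as the last step left them, time stands still between calls to the robot, and variables do not carry over. Pictures are saved under pics/ and viewed, and the job is handed in when it is done.

Besides the shell and the picture viewer there is one more tool, called after "Call:" as name(argument=value, ...) on one line, values as JSON. move_arm: Moves the arm, as the interface text tells. Its arguments: {"type":"object","properties":{"increments":{"type":"string"},"squeeze":{"type":"number"}},"required":["increments"]}

```bash
mkdir -p pics
python3 - <<'E'
from station import arm
import cv2,numpy as np
s=arm.observe()
print({k:np.round(v,3) for k,v in s.items()}, arm.grip_depth)
for n in("side","top"):
    im=arm.snapshot(n); cv2.imwrite(f"pics/{n}0.png",im[:,:,::-1])
    m=arm.camera_model(n); print(n,m)
E
```

```text
{'time': np.float64(0.0), 'joints': array([ 1.072,  0.528,  1.434, -0.   ,  1.181, -0.178]), 'qd': array([ 0.002,  0.001, -0.   ,  0.   ,  0.002,  0.   ]), 'tau': array([-2.0000e-03, -4.4005e+01, -1.7659e+01,  6.3000e-02,  5.8000e-02,
       -0.0000e+00]), 'ee_pos': array([196.681, 592.462, 221.575]), 'tcp_rot': array([-1.345, -0.968,  0.971]), 'wrist_force': array([ 0.056,  0.366, -0.287]), 'moment': array([0.016, 0.053, 0.014]), 'gripper_width': np.float64(1.0)} 18.700000000000003
side {'camera_matrix': array([[427.25337414,   0.        , 274.83144684],
       [  0.        , 427.25337414, 211.76925729],
       [  0.        ,   0.        ,   1.        ]]), 'k1': -0.005054228999157631, 'R': array([[ 0.97659519, -0.21476984, -0.01165151],
       [-0.13544715, -0.57201304, -0.80898403],
       [ 0.16708055,  0.79162807, -0.58771514]]), 't': array([-439.48052986,   48.57808621, 1086.27824315])}
top {'camera_matrix': array([[469.81076926,   0.        , 280.65503454],
       [  0.        , 469.81076926, 204.40684761],
       [  0.        ,   0.        ,   1.        ]]), 'k1': 0.0016376836250690742, 'R': array([[-2.75134239e-03, -9.99855665e-01,  1.67654470e-02],
       [-9.90620628e-01,  4.34762935e-04, -1.36640338e-01],
       [ 1.36613327e-01, -1.69841420e-02, -9.90478843e-01]]), 't': array([ -18.93327282,  441.55733473, 1364.59614607])}
```

View pics/side0.png

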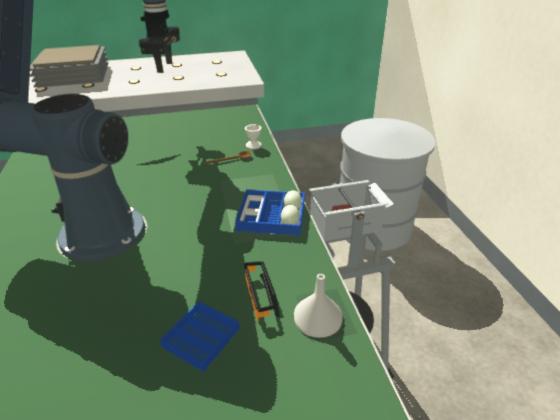

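View pics/top0.png

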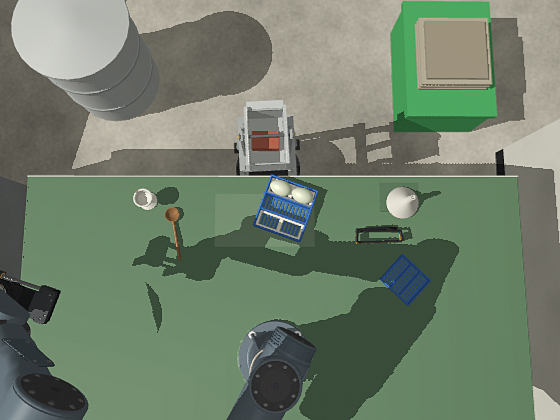

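Two blue trays are in view: one with eggs and racks at top (285,208), and an empty one with no racks at top (404,280). The one at (285,208) fits the description. I'll confirm it in an enlarged crop and measure it.

Run:
```python
import cv2,numpy as np
t=cv2.imread("pics/top0.png");s=cv2.imread("pics/side0.png")
cv2.imwrite("pics/topc.png",cv2.resize(t[90:260,210:340],None,fx=4.5/1.3,fy=4.5/1.3,interpolation=cv2.INTER_CUBIC))
cv2.imwrite("pics/sidec.png",cv2.resize(s[160:260,220:400],None,fx=4.4,fy=4.4,interpolation=cv2.INTER_CUBIC))
```

```text
(no output)
```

View pics/topc.png

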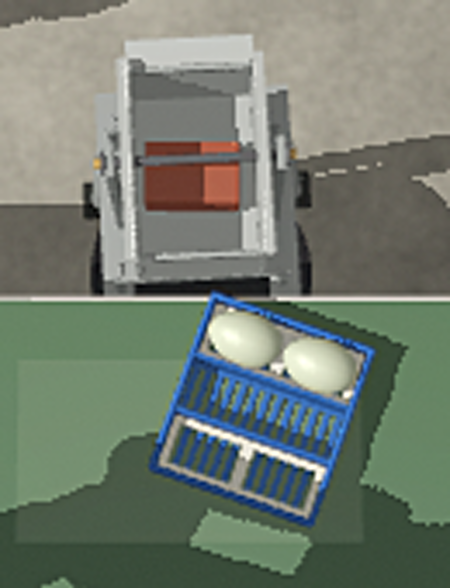

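View pics/sidec.png

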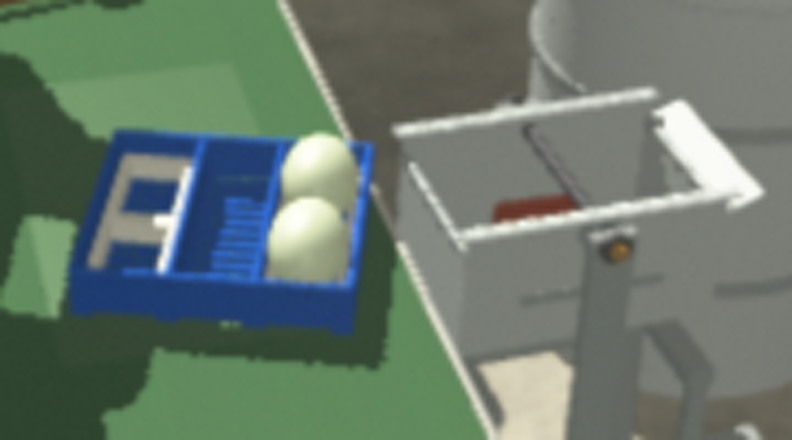

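The crop confirms it: the tray with both eggs in the far lane, corners at about top (271.5,174.7), (318,191), (300,241) and (254,225). Next I'll measure the tray and the flanges.

```bash
cat > h.py <<'E'
import cv2,numpy as np
from station import arm
M={n:arm.camera_model(n) for n in("side","top")}
def ray(n,p):
    m=M[n];K=m["camera_matrix"];u=np.array([(p[0]-K[0,2])/K[0,0],(p[1]-K[1,2])/K[1,1]])
    d=u.copy()
    for _ in range(5): d=u/(1+m["k1"]*(d@d))
    R=np.array(m["R"]);t=np.array(m["t"])
    v=R.T@np.array([d[0],d[1],1]);return -R.T@t, v/np.linalg.norm(v)
def onz(n,p,z):
    c,v=ray(n,p);return c+v*(z-c[2])/v[2]
def tri(ps,pt):
    c1,v1=ray("side",ps);c2,v2=ray("top",pt)
    A=np.stack([v1,-v2],1);s=np.linalg.lstsq(A,c2-c1,rcond=None)[0]
    a=c1+s[0]*v1;b=c2+s[1]*v2;return (a+b)/2,np.linalg.norm(a-b)
def proj(n,X):
    m=M[n];c=np.array(m["R"])@np.array(X,float)+m["t"];d=c[:2]/c[2];d=d*(1+m["k1"]*(d@d))
    K=m["camera_matrix"];return d*[K[0,0],K[1,1]]+K[:2,2]
def snap(n,name):
    im=arm.snapshot(n)[:,:,::-1].copy();cv2.imwrite(f"pics/{name}.png",im);return im
def crop(im,x0,x1,y0,y1,f,name):
    cv2.imwrite(f"pics/{name}.png",cv2.resize(im[y0:y1,x0:x1],None,fx=f,fy=f,interpolation=cv2.INTER_CUBIC))
def tray(im,z=32,roi=(230,340,90,260)):
    hsv=cv2.cvtColor(im,cv2.COLOR_BGR2HSV);m=cv2.inRange(hsv,(100,130,60),(125,255,255))
    k=np.zeros_like(m);k[roi[2]:roi[3],roi[0]:roi[1]]=m[roi[2]:roi[3],roi[0]:roi[1]]
    c=max(cv2.findContours(cv2.morphologyEx(k,cv2.MORPH_CLOSE,np.ones((3,3))),0,1)[0],key=cv2.contourArea)
    pts=np.array([onz("top",p,z)[:2] for p in c[:,0]],np.float32)
    return cv2.minAreaRect(pts)
E
python3 - <<'E'
from h import *
t=cv2.imread("pics/top0.png");s=cv2.imread("pics/side0.png")
print(tray(t)); print(tray(t,32,(370,440,240,320)))
for p in [(213,293),(374,350),(312,524),(152,468)]: print(np.round(onz("top",(p[0]/3.4615+210,p[1]/3.4615+90),32),1))
crop(t,230,310,92,182,6.5,"binT"); crop(s,300,400,175,250,7,"binS")
E
```

```text
((432.3087158203125, -33.10582733154297), (150.06849670410156, 164.9738311767578), 69.86953735351562)
((220.52772521972656, -381.22802734375), (113.3718490600586, 102.93856811523438), 46.00978088378906)
[531.2   7.4  32. ]
[ 481.3 -131.2   32. ]
[331.7 -76.5  32. ]
[379.5  59.3  32. ]
```

View pics/binT.png

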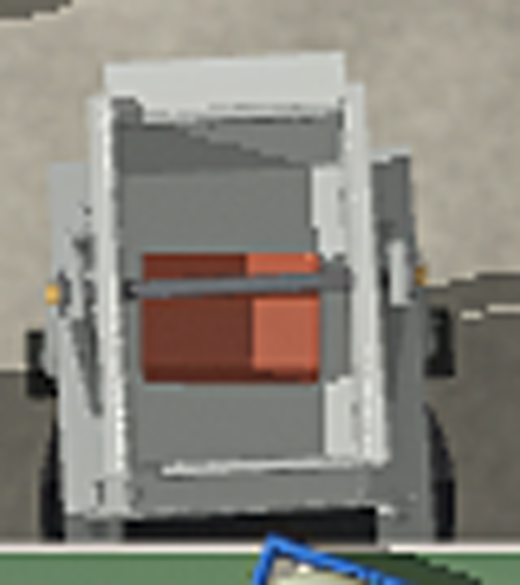

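View pics/binS.png

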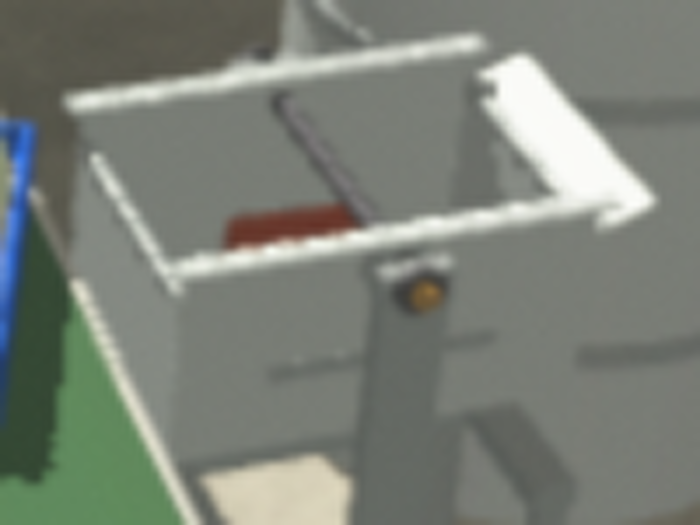

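Run:
```python
from h import *
S=lambda x,y:(x/7+300,y/7+175)
T=lambda x,y:(x/6.5+230,y/6.5+92)
for n,a,b in [("Rnear",S(172,270),T(376,463)),("Lnear",S(70,102),T(118,468)),("Lfar",S(482,42),T(101,97)),("Rfar",S(605,205),T(355,88)),("pinR",S(427,292),T(420,275))]:
    print(n,[np.round(x,1) for x in tri(a,b)])
for n,a in [("pinL",T(52,293)),("pinR",T(420,275))]: print(n,onz("top",a,-22))
# table edge
for p in [(240,176),(320,177)]: print(onz("top",p,0))
# where would flange ends lie with z from 
for z in (-30,-20,-10,0,10): print(z,[np.round(onz("side",S(*p),z)[:2],1) for p in((172,270),(70,102),(482,42),(605,205))])
```

```text
Rnear [array([577.2, -43.2, -12.3]), np.float64(1.9)]
Lnear [array([573.3,  79.9, -11.9]), np.float64(0.6)]
Lfar [array([759.6,  89.2, -15.5]), np.float64(2.5)]
Rfar [array([763.5, -33.7, -17.8]), np.float64(1.2)]
pinR [array([673.5, -65.5, -23.4]), np.float64(3.1)]
pinL [662.19057802 112.79816081 -22.        ]
pinR [671.53766561 -65.11265776 -22.        ]
[533.41300536 103.85034035   0.        ]
[ 530.44181168 -140.96023304    0.        ]
-30 [array([586.6, -20.3]), array([581.4, 106.4]), array([771.7, 110.9]), array([771.7, -18.1])]
-20 [array([581.8, -33.2]), array([576.7,  91.7]), array([764.4,  96.2]), array([764.3, -31. ])]
-10 [array([577.1, -46.1]), array([572.1,  77. ]), array([757. ,  81.4]), array([757. , -43.9])]
0 [array([572.4, -59. ]), array([567.4,  62.3]), array([749.6,  66.6]), array([749.6, -56.8])]
10 [array([567.6, -71.9]), array([562.8,  47.6]), array([742.3,  51.9]), array([742.3, -69.8])]
```

```bash
cat >> h.py <<'E'
from scipy.spatial.transform import Rotation as Ro
def plan(x,y,z,yaw):
    """target: tool y down, jaw axis along direction nearest (-sin,cos)yaw or its opposite; prints turn (deg about tool y) then shift in tool axes (cm) after turn"""
    s=arm.observe();R=Ro.from_rotvec(s["tcp_rot"]).as_matrix()
    j=np.array([-np.sin(yaw),np.cos(yaw),0])
    if j@R[:,0]<0:j=-j
    Y=np.array([0,0,-1.]);T=np.stack([j,Y,np.cross(j,Y)],1)
    tv=np.degrees(Ro.from_matrix(R.T@T).as_rotvec())
    d=np.array([x,y,z])-s["ee_pos"]
    print("t",round(float(s["time"]),2),"pos",np.round(s["ee_pos"],1),"F",np.round(s["wrist_force"],1),"turn",np.round(tv,2),"shift cm tool axes (after turn)",np.round(T.T@d/10,2),"(before turn)",np.round(R.T@d/10,2))
    print("toolX",np.round(R[:,0],3),"toolZ",np.round(R[:,2],3))
E
python3 - <<'E'
from h import *
plan(432,-33,110,-0.35)
E
```

```text
t 0.1 pos [196.7 592.5 221.7] F [ 0.9  1.1 -0.7] turn [-0.02  1.67 -0.11] shift cm tool axes (after turn) [-50.69  11.17 -43.55] (before turn) [-51.92  11.25 -42.06]
toolX [ 0.315  0.949 -0.002] toolZ [-0.949  0.315  0.   ]
```

Call:
move_arm(increments="0 1.67 0 -2.2 0 -1.8 -1; 0 0 0 -2.2 0 -1.8 -1; 0 0 0 -2.2 0 -1.8 -1; 0 0 0 -2.2 0 -1.8 -1; 0 0 0 -2.2 0 -1.8 -1; 0 0 0 -2.2 0 -1.8 -1; 0 0 0 -2.2 0 -1.8 -1; 0 0 0 -2.2 0 -1.8 -1; 0 0 0 -2.2 0 -1.8 -1; 0 0 0 -2.2 0 -1.8 -1; 0 0 0 -2.2 0 -1.8 -1; 0 0 0 -2.2 0 -1.8 -1")

```text
time: 1.1
ee_pos: [310.1, 270.0, 222.4]
tcp_rot: [-1.355, -0.948, 0.948]
wrist_force: [0.3, -0.4, -0.0]
gripper_width: 0.997
```

Run:
```python
from h import *
plan(432,-33,110,-0.35)
```

```text
t 1.1 pos [310.1 270.  222.4] F [ 0.3 -0.4 -0. ] turn [-0.02  0.02 -0.02] shift cm tool axes (after turn) [-24.28  11.24 -21.84] (before turn) [-24.29  11.24 -21.83]
toolX [ 0.343  0.94  -0.   ] toolZ [-0.94   0.343  0.   ]
```

Call:
move_arm(increments="0 0 0 -2.2 0.8 -2 -1; 0 0 0 -2.2 0.8 -2 -1; 0 0 0 -2.2 0.8 -2 -1; 0 0 0 -2.2 0.8 -2 -1; 0 0 0 -2.2 0.8 -2 -1; 0 0 0 -2.2 0.8 -2 -1; 0 0 0 -2.2 0.8 -2 -1; 0 0 0 -2.2 0.8 -2 -1; 0 0 0 -2.2 0.8 -2 -1; 0 0 0 -2.2 0.8 -2 -1; 0 0 0 -1.2 0.8 -1.0 -1; 0 0 0 0 0 0 -1")

```text
time: 2.1
ee_pos: [429.7, -21.6, 133.5]
tcp_rot: [-1.357, -0.945, 0.945]
wrist_force: [0.2, 1.8, 0.4]
gripper_width: 1.003
```

Run:
```python
from h import *
plan(432,-33,10,-0.35)
t=snap("top","t1");s=snap("side","s1")
crop(t,210,350,90,260,3.4,"t1c");crop(s,210,400,130,270,4,"s1c")
```

```text
t 2.1 pos [429.7 -21.6 133.5] F [0.2 1.8 0.4] turn [ 0.04 -0.23 -0.03] shift cm tool axes (after turn) [-0.99 12.35 -0.61] (before turn) [-0.98 12.35 -0.6 ]
toolX [ 0.347  0.938 -0.   ] toolZ [-0.938  0.347 -0.001]
```

View pics/s1c.png

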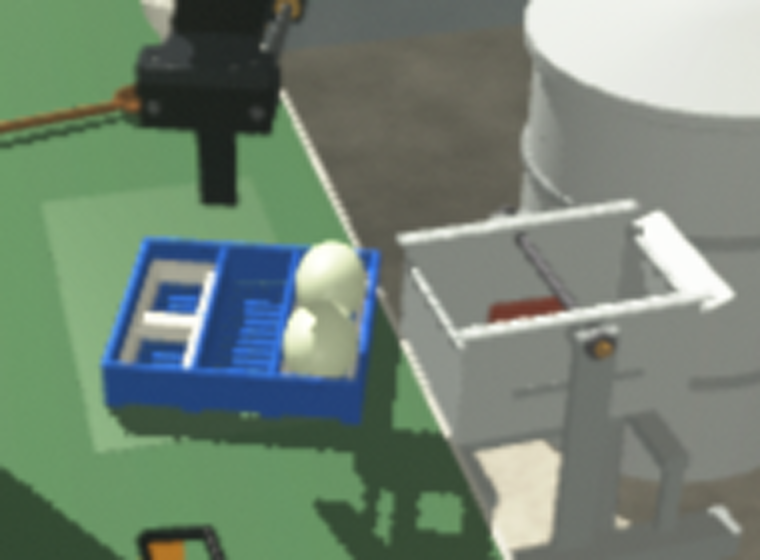

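View pics/t1c.png

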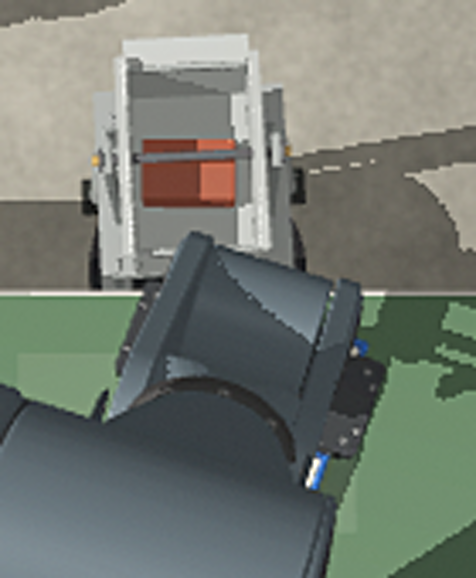

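Call:
move_arm(increments="0 0 0 -1.0 2 -0.6 -1; 0 0 0 0 2.5 0 -1; 0 0 0 0 2.5 0 -1; 0 0 0 0 1.8 0 -1; 0 0 0 0 0 0 -1; 0 0 0 0 0 0 -1")

```text
time: 2.7
ee_pos: [429.0, -28.7, 46.5]
tcp_rot: [-1.352, -0.947, 0.95]
wrist_force: [0.3, -0.0, 0.5]
gripper_width: 1.004
```

Run:
```python
from h import *
plan(432,-33,10,-0.35)
s=snap("side","s2")
crop(s,210,340,130,260,4.6,"s2c")
for y in(-58,58):print(proj("side",np.array([432,-33,45])+y*np.array([.343,.939,0])))
```

```text
t 2.7 pos [429.  -28.7  46.5] F [ 0.3 -0.   0.5] turn [-0.16  0.09  0.  ] shift cm tool axes (after turn) [-0.3   3.65 -0.43] (before turn) [-0.3   3.64 -0.44]
toolX [0.341 0.94  0.   ] toolZ [-0.94   0.341  0.003]
[267.26598143 214.34403862]
[273.6091167  189.03715574]
```

View pics/s2c.png

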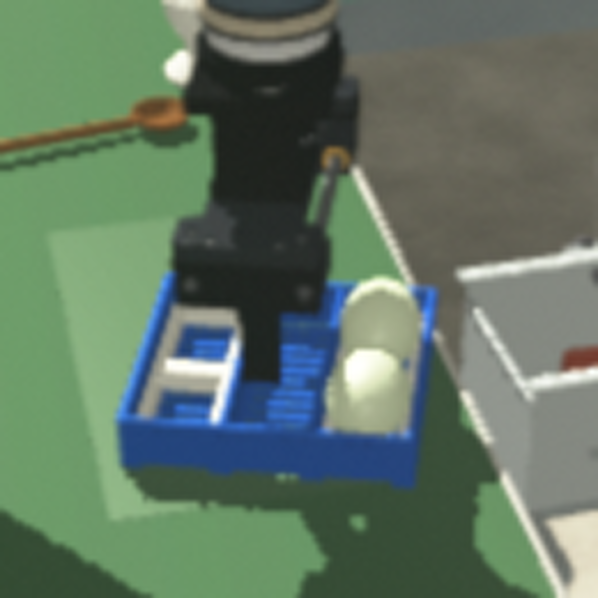

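Call:
move_arm(increments="0 0 0 -0.1 0 -0.8 -1; 0 0 0 0 1 0 -1; 0 0 0 0 1 0 -1; 0 0 0 0 1 0 -1; 0 0 0 0 0.3 0 -1; 0 0 0 0 0 0 -1")

```text
time: 3.25
ee_pos: [438.1, -33.9, 14.0]
tcp_rot: [-1.356, -0.949, 0.947]
wrist_force: [0.5, 0.0, 0.4]
gripper_width: 1.005
```

Run:
```python
from h import *
plan(432,-33,10,-0.35)
s=snap("side","s3")
crop(s,210,340,130,260,4.6,"s3c")
```

```text
t 3.25 pos [438.1 -33.9  14. ] F [0.5 0.  0.4] turn [0.07 0.01 0.  ] shift cm tool axes (after turn) [-0.12  0.4   0.61] (before turn) [-0.12  0.4   0.61]
toolX [0.343 0.939 0.   ] toolZ [-0.939  0.343 -0.001]
```

View pics/s3c.png

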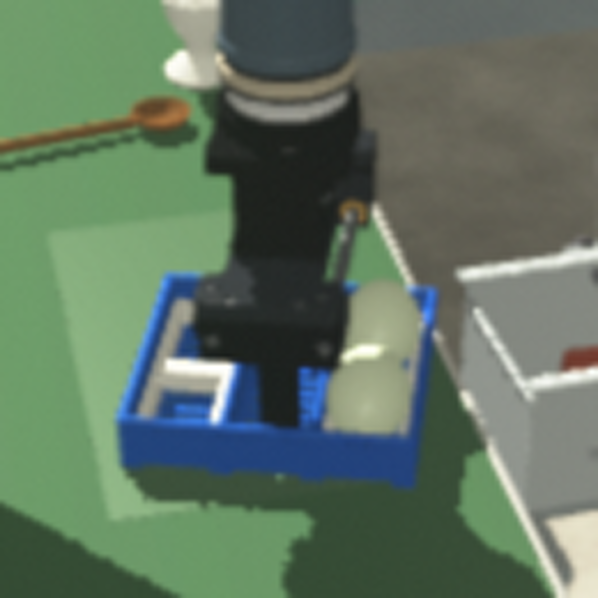

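Call:
move_arm(increments="0 0 0 0 0 -0.4 -1; 0 0 0 0 0 -0.4 -1; 0 -2 0 0 0 -0.25 -1; 0 -2.3 0 0 0 -0.25 -1; 0 -2.3 0 0 0 -0.25 -1; 0 -2.3 0 0 0 -0.25 -1; 0 -2.3 0 0 0 -0.25 -1; 0 -2.3 0 0 0 -0.25 -1; 0 -2.3 0 0 0 -0.25 -1; 0 -2.3 0 0 0 -0.25 -1; 0 -2.3 0 0 0 -0.25 -1; 0 -2.3 0 0 0 -0.25 -1")

```text
time: 4.3
ee_pos: [466.7, -40.0, 14.0]
tcp_rot: [-1.181, -1.241, 1.245]
wrist_force: [-4.7, 1.0, 3.8]
gripper_width: 1.001
```

Run:
```python
from h import *
plan(475,22-9,14,0.05)
s=snap("side","s4");t=snap("top","t4")
crop(s,210,340,130,260,4.6,"s4c");crop(t,210,340,130,260,4.6,"t4c")
```

```text
t 4.3 pos [466.7 -40.   14. ] F [-4.7  1.   3.8] turn [-0.31 -0.15  0.12] shift cm tool axes (after turn) [ 5.26  0.   -1.09] (before turn) [ 5.26  0.01 -1.08]
toolX [-0.047  0.999  0.002] toolZ [-0.999 -0.047  0.005]
```

View pics/s4c.png

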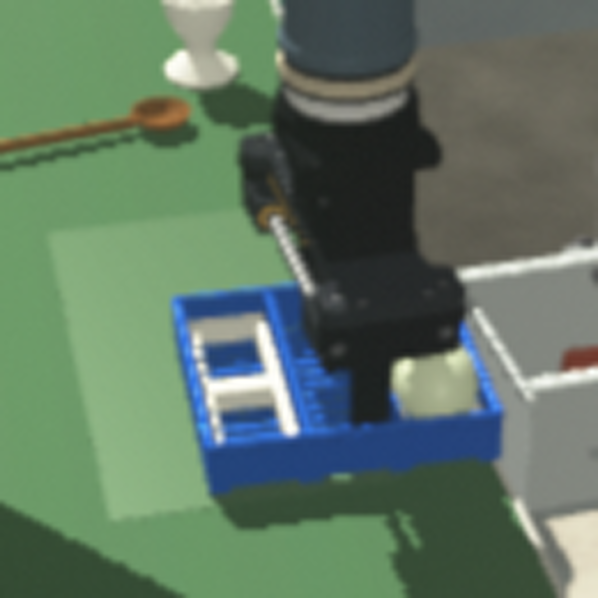

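View pics/t4c.png

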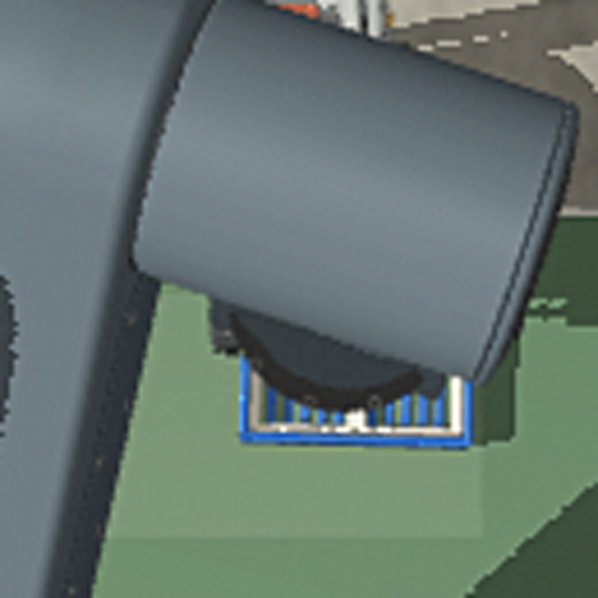

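Run:
```python
from h import *
for p in((240,441),(470,447)):
  q=(p[0]/4.6+210,p[1]/4.6+130); print(onz("top",q,32)[:2],onz("top",q,0)[:2])
```

```text
[377.52049106  35.00748884] [380.45510809  35.72511841]
[ 373.48219481 -112.41291289] [ 376.32318752 -115.11309442]
```

Call:
move_arm(increments="0 0 0 0 0 -0.4 -1; 0 0 0 0.2 0 -0.3 -1; 0 0 0 0.4 0 -0.2 -1; 0 0 0 0.6 0 -0.2 -1; 0 0 0 0.6 0 -0.2 -1; 0 0 0 0.6 0 -0.2 -1; 0 0 0 0.6 0 -0.2 -1; 0 0 0 0.6 0 -0.2 -1; 0 0 0 0.6 0 -0.2 -1; 0 0 0 0.6 0 -0.2 -1; 0 0 0 0.6 0 -0.2 -1; 0 0 0 0.3 0 -0.1 -1")

```text
time: 5.4
ee_pos: [493.1, 18.2, 13.6]
tcp_rot: [-1.187, -1.244, 1.244]
wrist_force: [-0.9, -1.5, -1.0]
gripper_width: 0.999
```

Run:
```python
from h import *
plan(495,14+11,14,0.05)
s=snap("side","s5");t=snap("top","t5")
crop(s,230,380,130,260,4.6,"s5c");crop(t,210,340,130,260,4.6,"t5c")
```

```text
t 5.4 pos [493.1  18.2  13.6] F [-0.9 -1.5 -1. ] turn [ 0.03 -0.17 -0.01] shift cm tool axes (after turn) [ 0.67 -0.04 -0.23] (before turn) [ 0.67 -0.04 -0.22]
toolX [-0.047  0.999 -0.   ] toolZ [-0.999 -0.047 -0.001]
```

View pics/s5c.png

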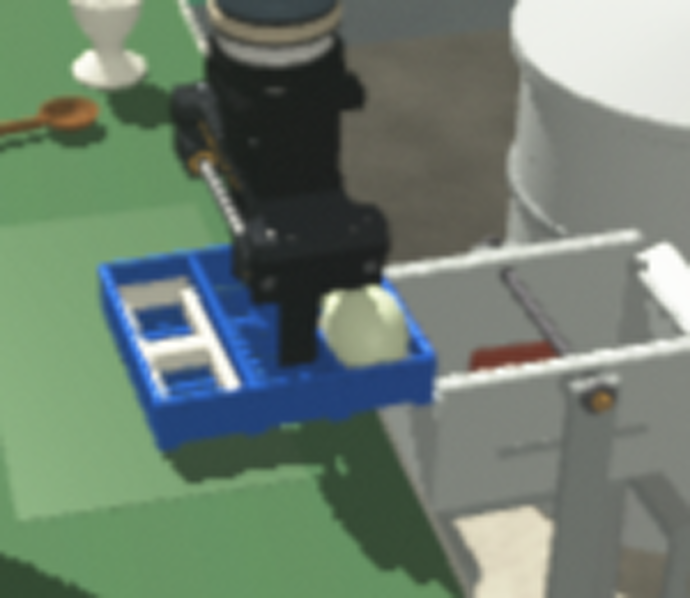

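View pics/t5c.png

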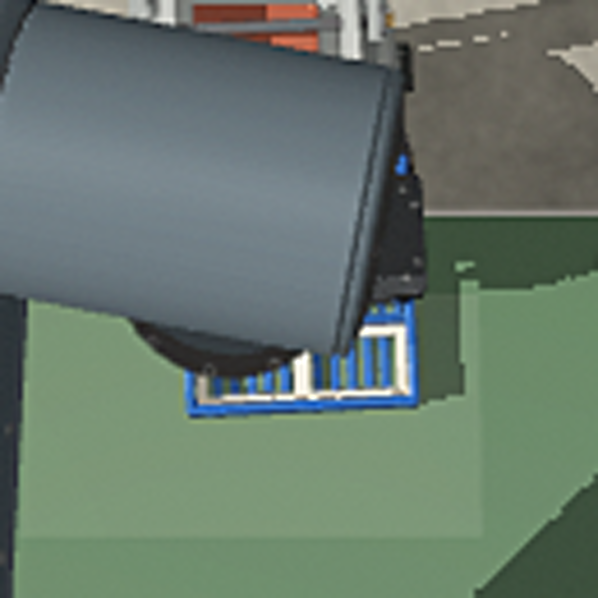

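Run:
```python
from h import *
for p in((188,415),(418,406)):
  q=(p[0]/4.6+210,p[1]/4.6+130); print(onz("top",q,32)[:2],onz("top",q,0)[:2])
```

```text
[394.28335933  68.37325594] [397.60660857  69.86444119]
[399.94564559 -79.26784565] [403.40016992 -81.19958823]
```

Call:
move_arm(increments="0 0 0 0.2 0 -0.2 -1; 0 0 0 0.4 0 -0.2 -1; 0 0 0 0.4 0 -0.2 -1; 0 0 0 0.4 0 -0.2 -1; 0 0 0 0.3 0 -0.2 -1; 0 0 0 0 0 -0.2 -1; 0 0 0 0 0 0 -1")

```text
time: 6.08
ee_pos: [502.3, 35.7, 13.6]
tcp_rot: [-1.184, -1.241, 1.244]
wrist_force: [-3.6, -1.4, 3.9]
gripper_width: 1.0
```

Run:
```python
from h import *
plan(495,14+20,14,0.05)
s=snap("side","s6");t=snap("top","t6")
crop(s,230,380,130,260,4.6,"s6c");crop(t,210,340,130,260,4.6,"t6c")
```

```text
t 6.08 pos [502.3  35.7  13.6] F [-3.6 -1.4  3.9] turn [-0.21 -0.22  0.06] shift cm tool axes (after turn) [-0.13 -0.04  0.73] (before turn) [-0.13 -0.04  0.73]
toolX [-0.046  0.999  0.001] toolZ [-0.999 -0.046  0.004]
```

View pics/s6c.png

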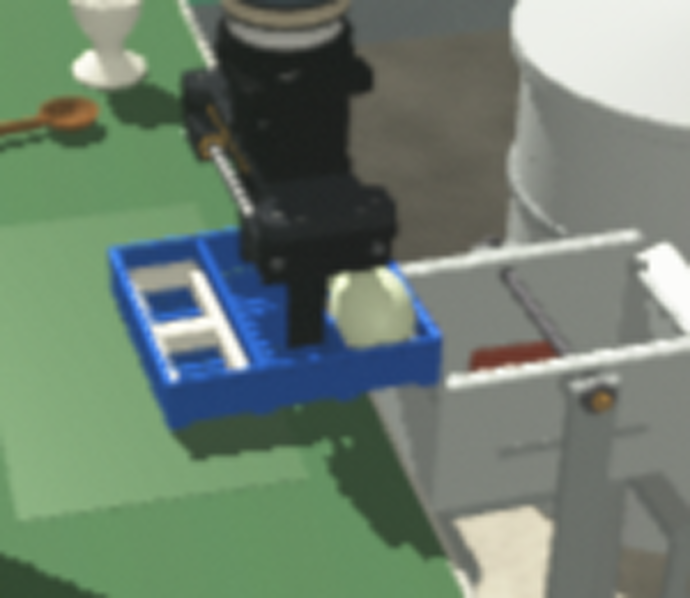

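View pics/t6c.png

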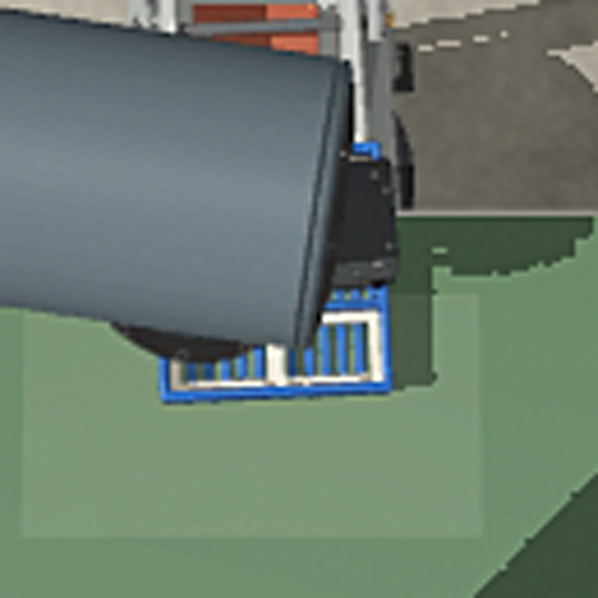

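Call:
move_arm(increments="0 0 0 0 0.4 0 -1; 0 0 0 0 0.35 0 -1; 0 0 0 0 0 -0.3 -1; 0 0 0 0 0 -0.3 -1; 0 0 0 0 0 -0.3 -1; 0 0 0 0 0 -0.3 -1; 0 0 0 0 0 -0.3 -1; 0 0 0 0 0 -0.3 -1; 0 0 0 0 0 -0.3 -1; 0 0 0 0 0 -0.3 -1; 0 0 0 0 0 0 -1")

```text
time: 7.1
ee_pos: [527.2, 36.6, 5.9]
tcp_rot: [-1.185, -1.242, 1.243]
wrist_force: [-2.9, -0.3, 2.2]
gripper_width: 0.998
```

Run:
```python
from h import *
plan(551,34,6,0.05)
s=snap("side","s7")
crop(s,230,390,130,260,4.6,"s7c")
```

```text
t 7.1 pos [527.2  36.6   5.9] F [-2.9 -0.3  2.2] turn [-0.08 -0.23  0.05] shift cm tool axes (after turn) [-0.38 -0.01 -2.37] (before turn) [-0.37 -0.02 -2.37]
toolX [-0.046  0.999  0.001] toolZ [-0.999 -0.046  0.001]
```

View pics/s7c.png

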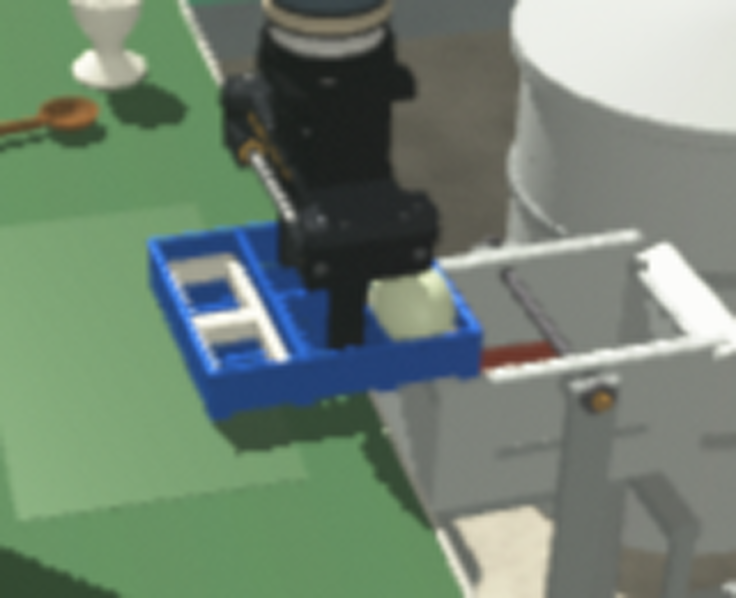

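Call:
move_arm(increments="0 0 0 0 0 -0.3 -1; 0 0 0 0 0 -0.3 -1; 0 0 0 0 0 -0.3 -1; 0 0 0 0 0 -0.3 -1; 0 0 0 0 0 -0.3 -1; 0 0 0 0 0 -0.3 -1; 0 0 0 0 0 -0.3 -1; 0 0 0 0 0 -0.3 -1; 0 0 0 0 0 0 -1")

```text
time: 7.9
ee_pos: [553.0, 37.1, 6.1]
tcp_rot: [-1.188, -1.244, 1.242]
wrist_force: [-1.7, 0.0, -0.8]
gripper_width: 1.001
```

Run:
```python
from h import *
plan(551,34,6,0.05)
s=snap("side","s8")
crop(s,250,410,130,260,4.6,"s8c")
```

```text
t 7.9 pos [553.   37.1   6.1] F [-1.7  0.  -0.8] turn [ 0.1  -0.22 -0.01] shift cm tool axes (after turn) [-0.3   0.01  0.22] (before turn) [-0.3   0.01  0.22]
toolX [-0.046  0.999 -0.   ] toolZ [-0.999 -0.046 -0.002]
```

View pics/s8c.png

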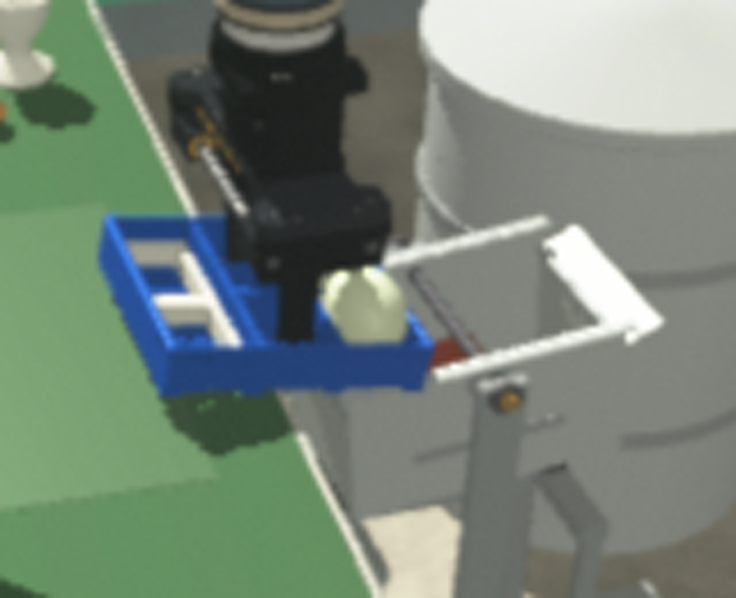

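Call:
move_arm(increments="0 0 0 0 0 -0.35 -1; 0 0 0 0 0 -0.35 -1; 0 0 0 0 0 -0.35 -1; 0 0 0 0 0 -0.35 -1; 0 0 0 0 0 -0.35 -1; 0 0 0 0 0 -0.35 -1; 0 0 0 0 0 -0.35 -1; 0 0 0 0 0 -0.35 -1; 0 0 0 0 0 -0.35 -1; 0 0 0 0 0 -0.35 -1; 0 0 0 0 0 0 -1")

```text
time: 8.87
ee_pos: [588.4, 38.6, 6.2]
tcp_rot: [-1.189, -1.245, 1.242]
wrist_force: [-1.0, -0.6, -0.0]
gripper_width: 0.999
```

Run:
```python
from h import *
plan(600,38,6,0.05)
s=snap("side","s9")
crop(s,250,410,130,260,4.6,"s9c")
```

```text
t 8.87 pos [588.4  38.6   6.2] F [-1.  -0.6 -0. ] turn [ 0.15 -0.21 -0.02] shift cm tool axes (after turn) [-0.12  0.02 -1.15] (before turn) [-0.12  0.03 -1.15]
toolX [-0.046  0.999 -0.   ] toolZ [-0.999 -0.046 -0.003]
```

View pics/s9c.png

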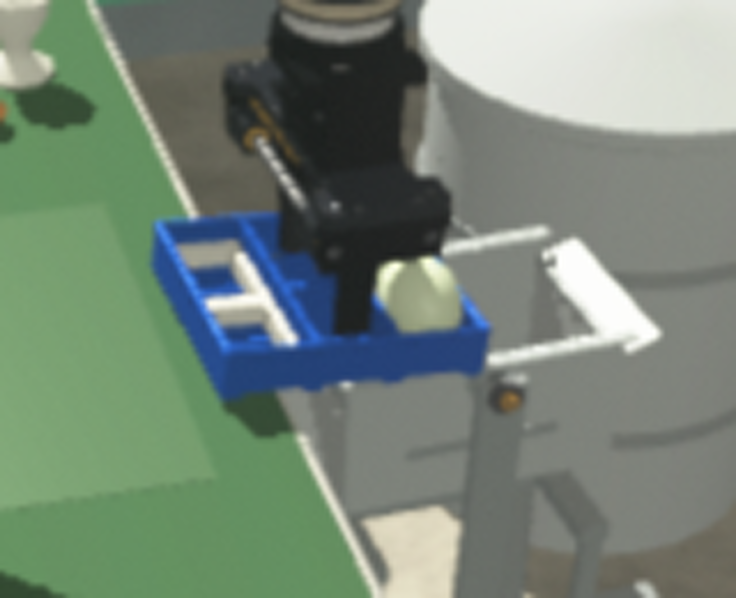

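Call:
move_arm(increments="0 0 0 0 0 -0.35 -1; 0 0 0 0 0 -0.35 -1; 0 0 0 0 0 -0.35 -1; 0 0 0 0 0 -0.35 -1; 0 0 0 0 0 -0.35 -1; 0 0 0 0 0 -0.35 -1; 0 0 0 0 0 -0.35 -1; 0 0 0 0 0 -0.35 -1; 0 0 0 0 0 -0.35 -1; 0 0 0 0 0 0 -1")

```text
time: 9.75
ee_pos: [619.7, 40.1, 6.1]
tcp_rot: [-1.189, -1.245, 1.242]
wrist_force: [-0.3, 0.6, -0.9]
gripper_width: 0.998
```

Run:
```python
from h import *
plan(632,40,6,0.05)
s=snap("side","s10")
crop(s,250,410,130,260,4.6,"s10c")
```

```text
t 9.75 pos [619.7  40.1   6.1] F [-0.3  0.6 -0.9] turn [ 0.13 -0.22 -0.02] shift cm tool axes (after turn) [-0.07  0.01 -1.23] (before turn) [-0.07  0.02 -1.23]
toolX [-0.046  0.999 -0.   ] toolZ [-0.999 -0.046 -0.002]
```

View pics/s10c.png

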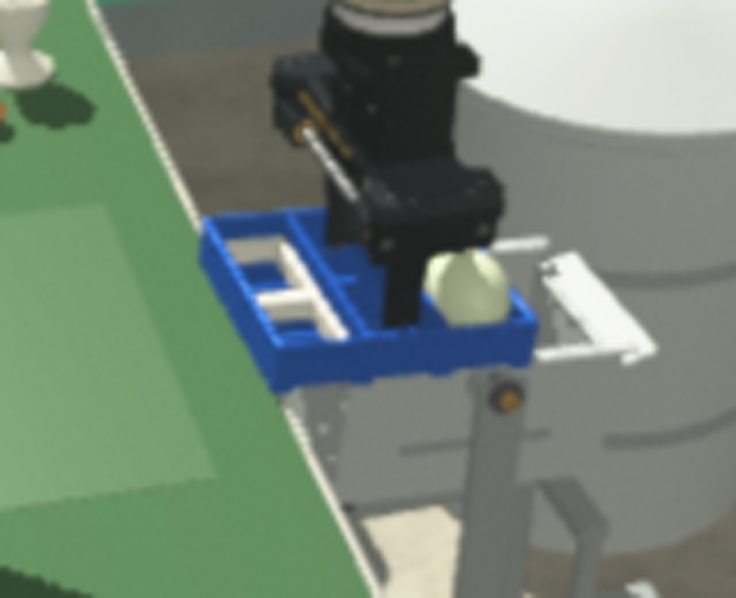

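Call:
move_arm(increments="0 0 0 0 0.2 -0.25 -1; 0 0 0 0 0 -0.25 -1; 0 0 0 0 0 -0.25 -1; 0 0 0 0 0 -0.2 -1; 0 0 0 0 0 -0.2 -1; 0 0 0 0 0 -0.2 -1; 0 0 0 0 0 -0.2 -1; 0 0 0 0 0 -0.2 -1; 0 0 0 0 0 -0.2 -1; 0 0 0 0 0 -0.2 -1; 0 0 0 0 0 0 -1; 0 0 0 0 0 0 -1")

```text
time: 10.8
ee_pos: [639.9, 41.3, 4.4]
tcp_rot: [-1.187, -1.243, 1.243]
wrist_force: [-2.9, 0.1, 1.6]
gripper_width: 0.998
```

Run:
```python
from h import *
plan(650,40,4,0.05)
s=snap("side","s11")
crop(s,250,410,130,260,4.6,"s11c")
```

```text
t 10.8 pos [639.9  41.3   4.4] F [-2.9  0.1  1.6] turn [ 0.02 -0.21 -0.  ] shift cm tool axes (after turn) [-0.18  0.04 -1.01] (before turn) [-0.17  0.04 -1.01]
toolX [-0.046  0.999 -0.   ] toolZ [-0.999 -0.046 -0.   ]
```

View pics/s11c.png

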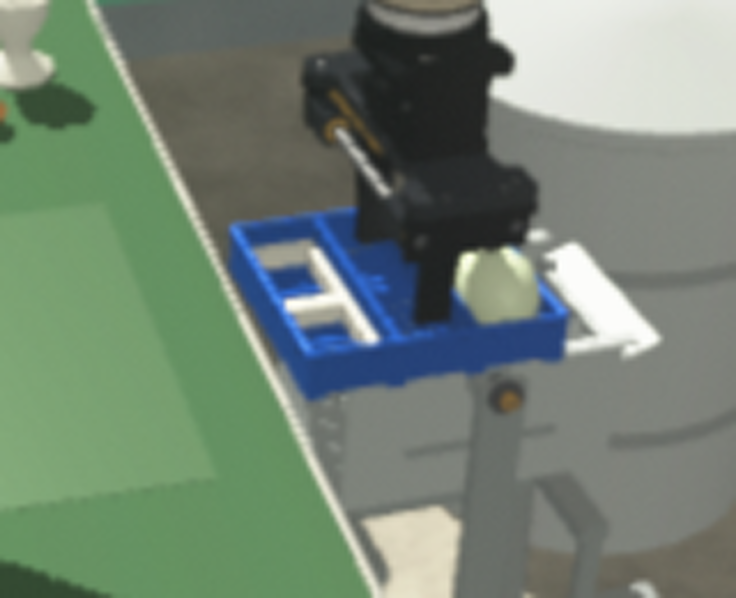

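Call:
move_arm(increments="0 0 0 0 0 0.4 -1; 0 0 0 0 0 0.4 -1; 0 0 0 -0.6 0 0.2 -1; 0 0 0 -0.6 0 0 -1; 0 0 0 0 0 0 -1; 0 0 0 0 0 0 -1; 0 0 0 0 0 0 -1; 0 0 0 0 0 0 -1; 0 0 0 0 0 0 -1; 0 0 0 0 0 0 -1; 0 0 0 0 0 0 -1; 0 0 0 0 0 0 -1")

```text
time: 11.85
ee_pos: [630.3, 28.9, 4.0]
tcp_rot: [-1.187, -1.243, 1.243]
wrist_force: [1.0, -0.2, 1.0]
gripper_width: 1.0
```

```bash
cat >> h.py <<'E'
def flap(im,ref="pics/side0.png"):
    """shift of the far flap patch vs start -> tilt change"""
    g=lambda a:cv2.cvtColor(a,cv2.COLOR_BGR2GRAY).astype(np.float32)
    r=g(cv2.imread(ref));x0,x1,y0,y1=372,398,182,209
    T=cv2.resize(r[y0:y1,x0:x1],None,fx=8,fy=8,interpolation=cv2.INTER_CUBIC)
    W=cv2.resize(g(im)[y0-8:y1+8,x0-8:x1+8],None,fx=8,fy=8,interpolation=cv2.INTER_CUBIC)
    m=cv2.matchTemplate(W,T,cv2.TM_CCOEFF_NORMED);_,v,_,l=cv2.minMaxLoc(m)
    d=np.array(l)/8-8
    def pos(th):
        X=np.array([110*np.cos(th)+12*np.sin(th),5,-110*np.sin(th)+12*np.cos(th)])
        P=np.array([668,23,-22])+Ro.from_rotvec([0,0,.05]).apply(X);return proj("side",P)
    J=(pos(.05)-pos(-.05))/.1
    return d,v,(d@J)/(J@J)
def side_xz(p,off,c=(668,23),yaw=.05):
    n=np.array([-np.sin(yaw),np.cos(yaw),0]);u=np.array([np.cos(yaw),np.sin(yaw),0]);P0=np.array([c[0],c[1],0])+off*n
    o,v=ray("side",p);X=o+v*(((P0-o)@n)/(v@n));return (X-P0)@u,X[2]
E
python3 - <<'E'
from h import *
s=snap("side","s12");print(plan(650,40,4,0.05))
crop(s,260,400,160,240,5.5,"s12c")
for n in("s8","s9","s10","s11","s12"): print(n,flap(cv2.imread(f"pics/{n}.png")))
E
```

```text
t 11.9 pos [630.3  28.9   4. ] F [-0.  -0.4 -0.2] turn [ 0.   -0.21  0.  ] shift cm tool axes (after turn) [ 1.01  0.   -2.03] (before turn) [ 1.02  0.   -2.02]
toolX [-0.046  0.999  0.   ] toolZ [-0.999 -0.046 -0.   ]
None
s8 (array([ 1.   , -2.875]), 0.9615128040313721, np.float64(-0.09396292277558835))
s9 (array([ 0.375, -0.75 ]), 0.9939364790916443, np.float64(-0.02467176842521723))
s10 (array([-0.75,  1.5 ]), 0.9857190251350403, np.float64(0.04934353685043446))
s11 (array([0.25, 0.  ]), 0.9863126873970032, np.float64(-0.0003498225834729678))
s12 (array([ 1.375, -3.875]), 0.9437958002090454, np.float64(-0.12668370271747484))
```

View pics/s12c.png

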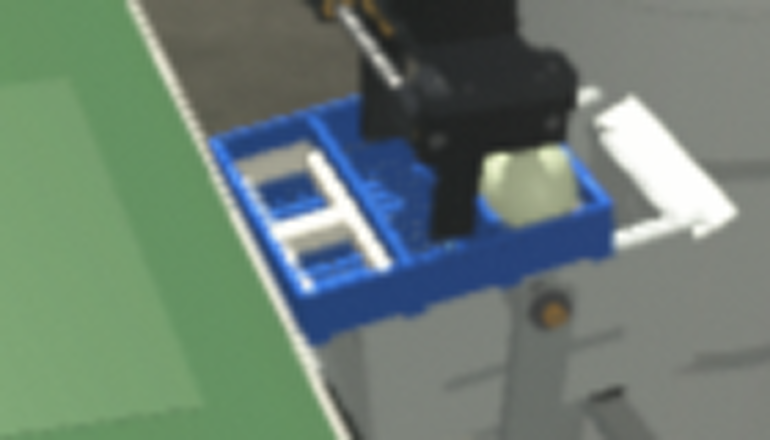

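Run:
```python
from h import *
c=lambda x,y:(x/5.5+260,y/5.5+160)
a=side_xz(c(308,294),-74);b=side_xz(c(611,207),-74)
print(a,b,(a[1]-b[1])/(b[0]-a[0]))
a=side_xz(c(316,342),-74);b=side_xz(c(611,254),-74)
print("bottom",a,b,(a[1]-b[1])/(b[0]-a[0]))
```

```text
(np.float64(-122.73783771464204), np.float64(2.9281859339977245)) (np.float64(33.43182391212888), np.float64(23.888510573883195)) -0.1342150864742119
bottom (np.float64(-117.15156953947684), np.float64(-27.336461613270103)) (np.float64(37.23927712592902), np.float64(-5.060870748038724)) -0.14428051498096123
```

Call:
move_arm(increments="0 0 0 0 0 -0.4 -1; 0 0 0 0 0 -0.4 -1; 0 0 0 0 0 -0.2 -1; 0 0 0 0 0 -0.2 -1; 0 0 0 0 0 -0.2 -1; 0 0 0 0 0 -0.2 -1; 0 0 0 0 0 -0.2 -1; 0 0 0 0 0 -0.2 -1; 0 0 0 0 0 -0.2 -1; 0 0 0 0 0 0 -1; 0 0 0 0 0 0.5 -1; 0 0 0 0 0 0.5 -1")

```text
time: 12.9
ee_pos: [643.6, 29.1, 4.5]
tcp_rot: [-1.19, -1.246, 1.242]
wrist_force: [-0.2, 0.7, 0.6]
gripper_width: 1.001
```

Call:
move_arm(increments="0 0 0 0 0 0 -1; 0 0 0 0 0 0 -1; 0 0 0 0 0 0 -1; 0 0 0 0 0 0 -1; 0 0 0 0 0 0 -1; 0 0 0 0 0 0 -1; 0 0 0 0 0 0 -1; 0 0 0 0 0 0 -1; 0 0 0 0 0 0 -1; 0 0 0 0 0 0 -1; 0 0 0 0 0 0 -1; 0 0 0 0 0 0 -1")

```text
time: 13.9
ee_pos: [642.3, 29.3, 4.1]
tcp_rot: [-1.187, -1.243, 1.243]
wrist_force: [-0.6, -0.5, 0.4]
gripper_width: 1.002
```

Run:
```python
from h import *
s=snap("side","s13");print(plan(650,30,4,0.05))
crop(s,260,400,160,240,5.5,"s13c")
print(flap(s))
```

```text
t 13.95 pos [642.2  29.3   4. ] F [ 0.1 -0.7 -0.7] turn [-0.   -0.22  0.  ] shift cm tool axes (after turn) [ 0.04  0.   -0.78] (before turn) [ 0.04  0.   -0.78]
toolX [-0.046  0.999  0.   ] toolZ [-0.999 -0.046  0.   ]
None
(array([ 1.125, -2.25 ]), 0.9156854152679443, np.float64(-0.07401530527565169))
```

View pics/s13c.png

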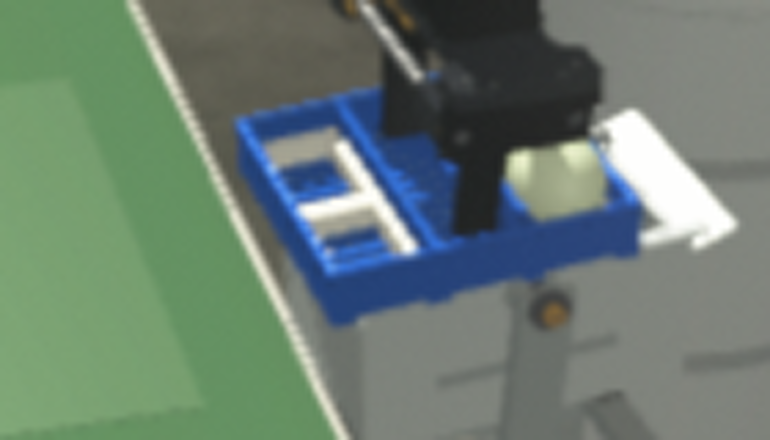

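Run:
```python
from h import *
c=lambda x,y:(x/5.5+260,y/5.5+160)
for p,q in (((332,275),(641,204)),((342,324),(639,250))):
    a=side_xz(c(*p),-74);b=side_xz(c(*q),-74)
    print(a,b,(a[1]-b[1])/(b[0]-a[0]))
```

```text
(np.float64(-110.96197731918274), np.float64(11.834495843647005)) (np.float64(49.67882932771044), np.float64(22.590869256824476)) -0.06695915961640561
(np.float64(-104.10859606685013), np.float64(-19.04333748018837)) (np.float64(52.54246444822594), np.float64(-5.636070551501689)) -0.08558682516800688
```

Call:
move_arm(increments="0 0 0 0 0 -0.4 -1; 0 0 0 0 0 -0.4 -1; 0 0 0 0 0 -0.2 -1; 0 0 0 0 0 -0.2 -1; 0 0 0 0 0 -0.2 -1; 0 0 0 0 0 -0.2 -1; 0 0 0 0 0 -0.2 -1; 0 0 0 0 0 0 -1; 0 0 0 0 0 0.5 -1; 0 0 0 0 0 0.5 -1; 0 0 0 0 0 0 -1; 0 0 0 0 0 0 -1")

```text
time: 14.95
ee_pos: [650.3, 29.6, 4.2]
tcp_rot: [-1.188, -1.244, 1.243]
wrist_force: [-0.3, 0.9, 0.5]
gripper_width: 0.998
```

Call:
move_arm(increments="0 0 0 0 0 0 -1; 0 0 0 0 0 0 -1; 0 0 0 0 0 0 -1; 0 0 0 0 0 0 -1; 0 0 0 0 0 0 -1; 0 0 0 0 0 0 -1; 0 0 0 0 0 0 -1; 0 0 0 0 0 0 -1; 0 0 0 0 0 0 -1; 0 0 0 0 0 0 -1; 0 0 0 0 0 0 -1; 0 0 0 0 0 0 -1")

```text
time: 15.95
ee_pos: [650.3, 29.7, 4.1]
tcp_rot: [-1.187, -1.243, 1.243]
wrist_force: [-0.2, 0.5, -0.2]
gripper_width: 0.999
```

Run:
```python
from h import *
s=snap("side","s14");print(plan(650,30,4,0.05))
crop(s,260,400,160,240,5.5,"s14c")
print(flap(s))
```

```text
t 16.0 pos [650.2  29.6   4. ] F [0.8 0.7 0.7] turn [-0.   -0.22  0.  ] shift cm tool axes (after turn) [0.04 0.   0.02] (before turn) [0.04 0.   0.02]
toolX [-0.046  0.999  0.   ] toolZ [-0.999 -0.046  0.   ]
None
(array([ 1.125, -0.875]), 0.8605458736419678, np.float64(-0.02974574193397076))
```

View pics/s14c.png

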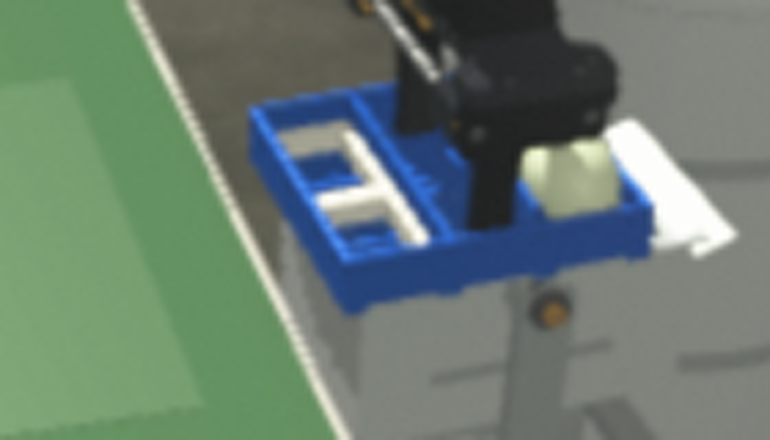

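Run:
```python
from h import *
c=lambda x,y:(x/5.5+260,y/5.5+160)
for p,q in (((346,263),(653,207)),((354,312),(652,256))):
    a=side_xz(c(*p),-74);b=side_xz(c(*q),-74)
    print(a,b,(a[1]-b[1])/(b[0]-a[0]))
# expected slope of level line in crop px at this place
for th in(-.05,0,.05):
    P=[]
    for u in(-100,60):
        X=np.array([668,23,-22])+Ro.from_rotvec([0,0,.05]).apply([u*np.cos(th),-74,-u*np.sin(th)+44]);P.append(proj("side",X))
    d=(P[1]-P[0]);print(th,d[1]/d[0])
# tray flat on table checks: s7 rim right
im=cv2.imread("pics/s7.png")
```

```text
(np.float64(-104.15101708132293), np.float64(17.555549666656816)) (np.float64(56.57898306299343), np.float64(19.50272253419746)) -0.012114557741506346
(np.float64(-98.24189612046692), np.float64(-12.95130263851081)) (np.float64(60.38853631146906), np.float64(-10.855530278078731)) -0.013211666439422448
-0.05 -0.2148384096944715
0 -0.17135182695509582
0.05 -0.1273681948695312
```

Call:
move_arm(increments="0 0 0 0 -0.5 0 -1; 0 0 0 0 -1 0 -1; 0 0 0 0 -1.5 0 -1; 0 0 0 0 -2 0 -1; 0 0 0 0 -3 0 -1; 0 0 0 0 -3 0 -1; 0 0 0 2 -2 1 -1; 0 0 0 3 0 1 -1; 0 0 0 3.5 0 1 -1; 0 0 0 3.5 0 1 -1; 0 0 0 3.5 0 1 -1; 0 0 0 3.5 0 1 -1")

```text
time: 17.0
ee_pos: [581.1, 218.1, 135.4]
tcp_rot: [-1.188, -1.244, 1.242]
wrist_force: [0.7, 0.8, -0.2]
gripper_width: 1.0
```

Call:
move_arm(increments="0 0 0 3.5 0 1 -1; 0 0 0 3.5 0 1 -1; 0 0 0 3.5 0 1 -1; 0 0 0 0 0 0 -1; 0 0 0 0 0 0 -1")

```text
time: 17.42
ee_pos: [545.8, 322.3, 135.0]
tcp_rot: [-1.186, -1.247, 1.246]
wrist_force: [-0.1, -0.3, 0.1]
gripper_width: 0.999
```

Run:
```python
from h import *
s=snap("side","s15");t=snap("top","t15");plan(650,30,4,0.05)
crop(s,270,410,160,240,5.5,"s15c");crop(t,220,320,90,190,5.8,"t15c")
print(flap(s)); print(tray(t,22))
```

```text
t 17.52 pos [547.  319.9 134.7] F [ 0.4 -0.3 -0.2] turn [ 0.06 -0.19 -0.02] shift cm tool axes (after turn) [-29.47  13.07  -8.84] (before turn) [-29.43  13.09  -8.93]
toolX [-0.047  0.999 -0.   ] toolZ [-0.999 -0.047 -0.001]
(array([ 1.125, -0.875]), 0.867271900177002, np.float64(-0.02974574193397076))
((641.1239624023438, 24.405899047851562), (168.69508361816406, 148.1483917236328), 2.612605333328247)
```

View pics/s15c.png

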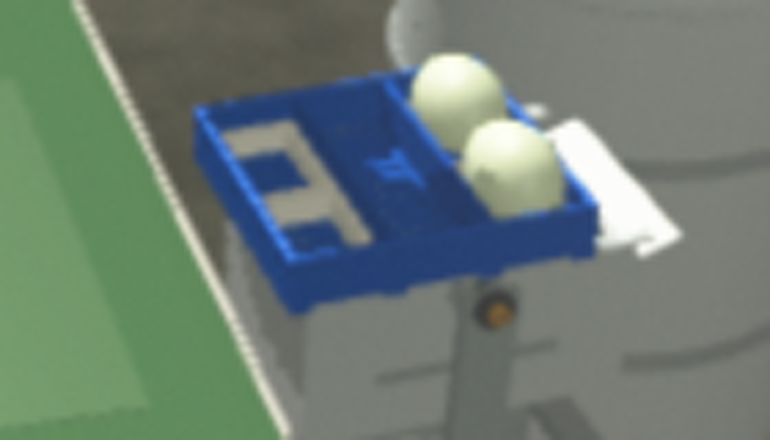

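View pics/t15c.png

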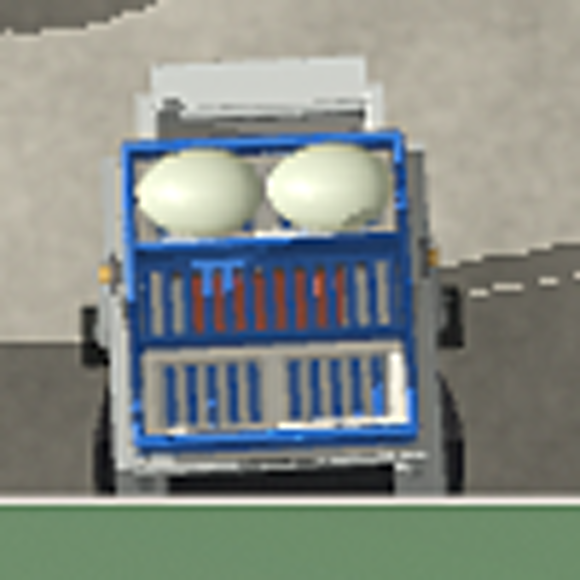

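Run:
```python
from h import *
S=lambda x,y:(x/5.5+270,y/5.5+160)
T=lambda x,y:(x/5.8+220,y/5.8+90)
P={}
for n,a,b in [("RR",S(291,262),T(415,438)),("FR",S(598,208),T(402,134)),("RL",S(197,110),T(135,445))]:
    P[n],e=tri(a,b);print(n,np.round(P[n],1),e)
print((P["RR"][2]-P["FR"][2])/162, "roll",(P["RL"][2]-P["RR"][2])/148)
for p,q in (((291,262),(598,208)),((300,312),(596,256))):
    a=side_xz(S(*p),-74,(668,23),.045);b=side_xz(S(*q),-74,(668,23),.045)
    print(a,b,(a[1]-b[1])/(b[0]-a[0]))
# calibration: s0 & s7 flat tray
C=lambda x,y:(x/4.6+230,y/4.6+130)
a=side_xz(C(207,379),-74,(513,15.5),.042);b=side_xz(C(480,333),-74,(513,15.5),.042);print("s7 flat",a,b,(a[1]-b[1])/(b[0]-a[0]))
s=cv2.imread("pics/s7.png");crop(s,262,342,180,230,9,"s7z")
s=cv2.imread("pics/s15.png");crop(s,300,390,180,230,8.5,"s15z")
```

```text
RR [565.5 -53.8  16.2] 5.708855307674436
FR [727.8 -47.5  18.4] 1.6010350035425673
RL [561.1  92.9  14.4] 3.8653910613865783
-0.013349671141949356 roll -0.012260730733099518
(np.float64(-103.60006710204247), np.float64(17.752987956574543)) (np.float64(56.86579870290622), np.float64(19.10764553139984)) -0.008442029512194981
(np.float64(-97.14128691247218), np.float64(-13.450971038676244)) (np.float64(60.012797207775364), np.float64(-10.504581508495562)) -0.01874841208661323
s7 flat (np.float64(-78.96132591078224), np.float64(28.539616916279783)) (np.float64(82.82194851375417), np.float64(29.18649427100945)) -0.003998419224920577
```

View pics/s7z.png

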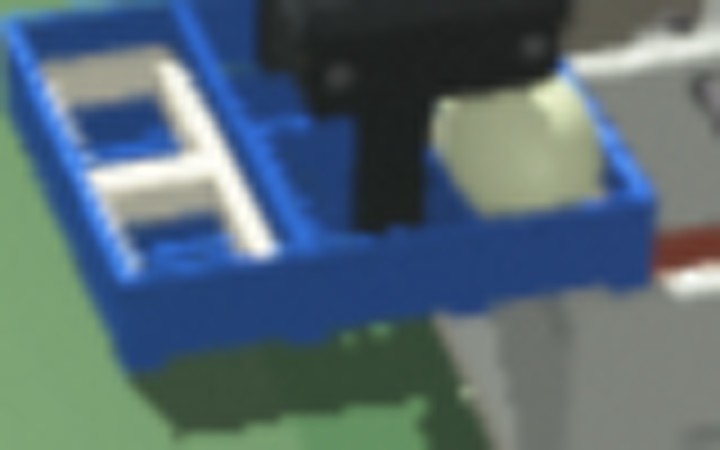

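View pics/s15z.png

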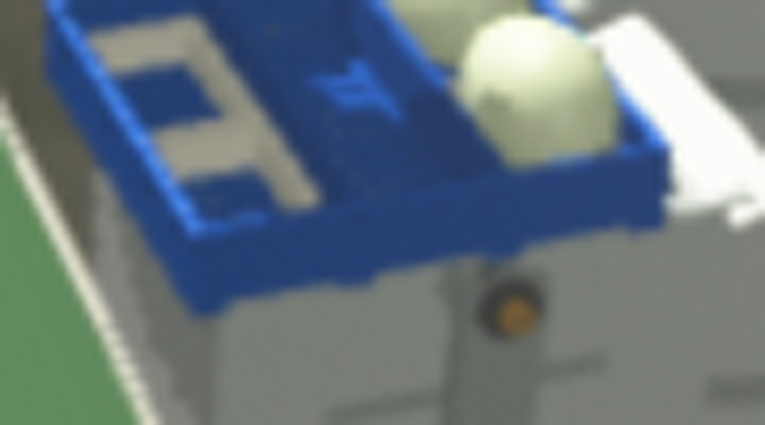

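Run:
```python
from h import *
g=lambda a:cv2.cvtColor(a,cv2.COLOR_BGR2GRAY).astype(np.float32)
r=g(cv2.imread("pics/side0.png"))
for box in ((385,398,190,209),(382,399,195,210),(385,398,186,206)):
  x0,x1,y0,y1=box
  T=cv2.resize(r[y0:y1,x0:x1],None,fx=8,fy=8,interpolation=cv2.INTER_CUBIC)
  for n in("s8","s10","s12","s13","s15"):
    W=cv2.resize(g(cv2.imread(f"pics/{n}.png"))[y0-8:y1+8,x0-8:x1+8],None,fx=8,fy=8,interpolation=cv2.INTER_CUBIC)
    _,v,_,l=cv2.minMaxLoc(cv2.matchTemplate(W,T,cv2.TM_CCOEFF_NORMED))
    print(n,np.array(l)/8-8,round(v,3),end=" | ")
  print()
a=[crop(cv2.imread(f"pics/{n}.png"),325,400,180,245,5,"z") or cv2.imread("pics/z.png") for n in("side0","s15")]
cv2.imwrite("pics/cmp.png",np.hstack(a))
```

```text
s8 [ 0.625 -3.5  ] 0.973 | s10 [-0.625  1.75 ] 0.99 | s12 [ 0.625 -4.875] 0.971 | s13 [ 0.625 -2.625] 0.981 | s15 [ 0.25 -1.  ] 0.995 | 
s8 [ 0.625 -3.375] 0.982 | s10 [-0.625  1.75 ] 0.994 | s12 [ 0.75 -4.75] 0.975 | s13 [ 0.625 -2.625] 0.99 | s15 [ 0.25 -1.  ] 0.996 | 
s8 [ 0.5   -3.625] 0.978 | s10 [-0.625  1.75 ] 0.986 | s12 [ 0.5   -5.125] 0.975 | s13 [ 0.5  -2.75] 0.982 | s15 [ 0.25 -1.  ] 0.995 |
```

View pics/cmp.png

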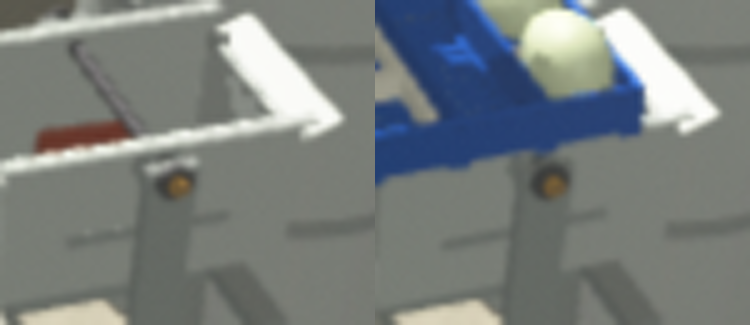

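Run:
```python
from h import *
s=snap("side","s16");print(flap(s),arm.observe()["wrist_force"]); arm.close_job()
```

```text
(array([ 1.125, -0.875]), 0.8675113320350647, np.float64(-0.02974574193397076)) [ 0.9431263  -0.29174375  0.08344998]
the job is handed in; nothing more can be done
```

I slid the egg tray off the linoleum onto the bin's flanges without lifting it. I then nudged it along in two steps until the bin hung level, drew the fingers out and handed the job in at about 17.6 s.

**How it was moved:** both open fingers sat in the tray's middle lane. They turned it about 0.4 rad to line up with the bin and pushed it across the gap.

**Last checks:**
- **Bin level:** tilt is about -0.01 to -0.02 rad, from the tray rim seen in both views; the same method read -0.004 rad with the tray flat on the table. The limit is 0.05.
- **At rest:** the bin's far end looked unmoved in three pictures (s14 to s16) spanning about 1.6 s.
- **Tray and eggs:** the tray looks flat on both flanges, at 0.045 rad against the bin's 0.05. Its rear edge is about 25 mm clear of the table. Both eggs are still in their rack.
- **Other objects:** the arm stayed clear of the glasses, egg cup, spoon and funnel, but I didn't measure their positions afterwards. I didn't measure the brick either. The arm is touching nothing.

**Disagreements:**
- Tracking the bin's far end gave only a change from the start, about -0.03 rad. That start tilt is known to about ±0.015 rad (+0.024 from triangulation). If I assume the bin was on its near stop earlier, the final tilt comes to -0.022 rad, which is still within the limit.
- An early version of that tracking, with the tray partly covering the patch, could have meant about -0.05 rad. A clear patch did not support that.
- Two of the three rim corners I triangulated disagreed between the two views by 4–6 mm.

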